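# Load a sample tray under the dispensing head

### The job

Load the grey sample tray into the dispenser: bring it to the flared mouth of the guide rails, slide it in with the orange grip first, and take it on under the overhanging head until the yellow-ringed well is right under the needle. Leave the tray lying flat between the rails, do not knock the dispensing head, and leave the other things on the bench where they are.

Things in the scene. Friction and masses are not known exactly. Their poses are not given: they have to be found in the camera images.
- tray: Grey sample tray, loose, solid: 200 long (x) x 56 wide (y) x 24 high, 0.25 kg. Six dark wells in a row on top; the one nearest the black grip has a yellow ring. Upright grips, 14 (x) x 24 (y), rise from its top to 50 above the bench at x = +88 (orange) and x = -88 (black), y = 0. It can be lifted across its width at the middle. Origin: centre of the underside.
- marked_well (a point): Centre of the yellow-ringed well (ring 21 across), on the tray's top face at tray x = -45, y = 0, z = 24.
- nose (a point): Middle of the tray's leading (orange) end, underside: tray x = +100.
- orange_grip (a point): Centre of the top of the orange grip: tray x = +88, z = 50.
- black_grip (a point): Centre of the top of the black grip: tray x = -88, z = 50.
- guide: Two fixed parallel blue rails on the bench, 12 thick, 12 high, 61 apart inside, along its y from -90 to +200. At -y they flare like a funnel for 38 more (about 94 wide inside at the mouth); at +y a black stop, 22 high, has its face at y = +190. Origin: lane centre line, bench height. The tray enters at -y and travels towards +y, its x along the guide's y.
- head: Fixed white C-frame, blue band; axes as the guide's, standing at -30 to +30 along its lane. 64 wide along the lane (y +-32), 160 high. Column at x -110 to -60, beside the lane on the robot's side; overhang over the lane from x -110 to +45, underside 70 above the bench, too low for a gripper pointing down. Origin: lane centre line at bench height, straight below the needle.
- needle_tip (a point): Tip of the needle (4 thick), on the head's axis, 58 above the bench.
- spare_tray: Bystander: a white tray of the same shape with two blue grips and no ringed well. Origin: centre of the underside.
- jar: Bystander: jar with red cap, 64 across, 85 high, origin centre of the underside.
- reagent: Bystander: amber bottle with blue cap, 60 across, 130 high, origin centre of the underside.
- beaker: Bystander: glass beaker, 66 across, 85 high, origin centre of the underside.
- tip_box: Bystander: blue tip box with clear lid, 80 x 120 x 70 high, origin centre of the underside.
- cap_pot: Bystander: green plastic pot, 64 across, 55 high, origin centre of the underside.
- pen: Bystander: blue marker pen lying flat, 120 long, 12 thick, origin at its middle.
Mind the look-alikes: they are no part of the job. What is shaped like the tray but green or turquoise is not meant.

How it is judged:
On the way, in this order (a step that is already met when the one before it is completed fails the run):
1. the tray lies flat with its orange end in the mouth of the guide, in line with the rails, not yet under the head (height (world z) of tray between -0.006 and 0.006 m and angle between tray's own z axis and vertical below 0.06 rad and x of tray in the frame of guide between -0.02 and 0.02 m and x of nose in the frame of guide between -0.012 and 0.012 m and y of nose in the frame of guide above -0.11 m and y of nose in the frame of head below -0.025 m and angle between the x axis of tray and the y axis of guide, either way round below 0.12 rad), for 0.05 s.
2. the tray's orange end has come out from under the far side of the head, the tray still flat between the rails (height (world z) of tray between -0.006 and 0.006 m and angle between tray's own z axis and vertical below 0.06 rad and x of tray in the frame of guide between -0.02 and 0.02 m and x of nose in the frame of guide between -0.012 and 0.012 m and y of nose in the frame of head above 0.04 m), for 0.05 s.
At the end, for the whole second after the job is handed in: The tray lies flat (within 6 mm of the bench height, tilt under 0.06 rad) and at rest between the rails with the orange end past the head, the centre of the yellow-ringed well within 6 mm (horizontally) of the needle tip; every bystander is within 30 mm of where it started (horizontal distance between marked_well and needle_tip below 0.006 m and y of nose in the frame of head above 0.1 m and height (world z) of tray between -0.006 and 0.006 m and angle between tray's own z axis and vertical below 0.06 rad and linear speed of tray below 0.01 m/s and distance of each of spare_tray, jar, reagent, beaker, tip_box, cap_pot, pen from where it was at the start of the episode below 0.03 m); the robot touches nothing.
It fails at once if the dispensing head is knocked (over 10 N) by the robot or the tray (contact force between any of the arm, the fingers, tray and head above 10 N).
It fails at once if a bystander is moved by more than 30 mm (distance of any of spare_tray, jar, reagent, beaker, tip_box, cap_pot, pen from where it was at the start of the episode above 0.03 m).
It also fails if it takes over 61 s, if anything falls off the work surface, if the arm or the gripper's body presses on something with over 40 N, if the wrist force passes 120 N, or if a joint passes its speed limit or range.

### The arm

A 6-joint arm with a two-finger parallel gripper is mounted at the origin on the work surface. World frame = base frame: x ahead of the robot, y to its left, z up, the work surface at z = 0. Lengths are in m, angles in rad, forces in N, time in s.
With the tool pointing down it reaches from about 0.225 to 0.875 m from the base axis. Payload 3.4 kg.
Tool frame: the origin (TCP) lies at the very end of the fingers, on their centre line; the grasp point (between the pads) lies 19 mm behind it; z points along the fingers, y is the line along which they close (so a half turn about z gives the same grasp; the last joint's range is limited). The gripper opens to 85 mm and grips with 20 to 120 N. Pads are 22 mm wide; open, the fingers measure 114 mm over their backs; the gripper's body (76 mm by 85 mm) begins 54 mm behind the grasp point. The pads swing forward as they close: fully open they stand 13 mm farther back than shut.
Start: joints at [1.029, 0.276, 1.505, -0, 1.361, -0.121], TCP at [0.235, 0.525, 0.231] pointing down, gripper open.
Joint ranges: [-2.89, 2.89], [-0.75, 2.08], [0.22, 2.7], [-1.18, 4.32], [0.11, 2.71], [-2.7, 2.7]. Speed limits (rad/s): [2.57, 2.57, 3.14, 3.14, 3.14, 3.14].

### API

Orientations are given as a unit quaternion [w, x, y, z].
In Python, from bench import ctrl gives the robot as it stands.
- The arm moves only by the tool servo_tool, never from a script. Its argument "increments" is a list of rows, each a list of 7 numbers: the opening, from -1 (shut) to 1 (fully open), then the shift along the tool's x, y, z normalised to -1 to 1, where 1 is 0.02 m, then the turn, a rotation vector about the tool's x, y, z normalised to -1 to 1, where 1 is 4 degrees. In form: [[grip, dx, dy, dz, ax, ay, az], ...]. A call has 1 to 5 rows; each row shifts and turns the commanded pose from where the row before left it, along the tool's axes as they then stand; what a row does not reach is not made up. A row lasts 1/12 s, in which the tool goes at most 41.7 mm and 7.16 degrees, less where a joint would pass 70% of its speed; a pose out of reach is approached as far as the arm can. A call with a number of a shift or a turn outside -1 to 1 is refused whole. A call with a gripper value outside its range is refused whole. The fingers move at their own pace and stop on an object; "newtons" is the grip in N (left out, the last holds). Time passes only in rows, so rows that do not move let the fingers close. It gives the time, the measured TCP pose, the force, the opening and the grip force at its end, in the units of the state.
- ctrl.read_state(): the state, without advancing time (a new reading comes with each control period).
- ctrl.read_camera(name): name is "side" or "top" or "wrist"; returns the picture (384x512x3 uint8, blue, green, red); there is no depth.
- ctrl.calibration(name): a dict with "fx", "fy", "cx", "cy" (pixels), "dist_coeffs" ([k1, k2, p1, p2, k3] as OpenCV has them; the pictures are not rectified), "rvec" (rotation vector, rad) and "tvec" (3), from world to camera coordinates, as OpenCV has them; the wrist camera has in their place "mount" (4x4, takes a point from camera to tool coordinates, whose origin is the TCP and whose axes are the flange's). Camera axes: x right, y down, z forward; pixel columns grow to the right and rows downward; lengths in m; the calibration is good to about 2 mm. A picture is of the moment at which its call begins: read the wrist's pose just before it. calibration takes no time and is no camera call.
- ctrl.hand_in(): hands the job in; it is judged then, once.
Trained networks look in the newest picture that a camera, given by its name, has taken for a name from the list of things; names that differ only in an ending like _2 or _b are one class to them, and where a whole thing is asked for, a point or a joint stands for the part that bears it (a point fixed in the world has none). Each returns a list of dicts, best first, with "confidence" (0 to 1); they miss things now and then, are a little off and sometimes report something else, mostly with a low value. They report only what shows in the picture. A call takes as long as a camera call. They do not tell look-alikes from the thing itself.
- ctrl.spot_in(camera, query): "at" ([x, y, z] in m, in the coordinates of the camera as it stood for that picture, good to about 4 mm: the middle of the surface that is visible of it).
- ctrl.mark_of(camera, query): "at" ([x, y, z] in m, in the coordinates of the camera as it stood for that picture, good to about 4 mm: a listed point, or the origin of a listed thing).
The state is a dict: "t": time; "qpos": joint angles; "qvel": joint speeds; "joint_efforts": joint torques, N m; "ee_pos": TCP position; "orientation": TCP orientation; "contact_force": force on the tool from outside, world axes, zero at the start; "wrist_torque": the same for the moment, N m; "opening": finger opening in m; "grip_force": force on a finger pad.
Only numpy, scipy, OpenCV 4.12 (cv2) and the standard library are available. Lean on these libraries where they do the work, as an engineer would, in place of code of your own. Each camera call takes 0.05 s, during which the arm holds its last target. There are 200 camera calls.

## Working session

There is one attempt and no reset: what is moved stays moved. The work goes in short steps, Python scripts to look and compute and a tool call to move; the robot and the scene stay as the last step left them, time stands still between calls to the robot, and variables do not carry over. Pictures are saved under pics/ and viewed, at most 10 in all, crops included, and the job is handed in when it is done.

Besides the shell and the picture viewer there is one more tool, called after "Request:" by a JSON object that holds its "op" and its "data", one argument or row to a line. servo_tool: Moves the arm, as the interface text tells. Its arguments: {"type":"object","properties":{"increments":{"type":"array","items":{"type":"array","items":{"type":"number"}}},"newtons":{"type":"number"}},"required":["increments"]}

```bash
mkdir -p pics; ls; cat > h.py <<'E'
import numpy as np, cv2
from bench import ctrl
from scipy.spatial.transform import Rotation as R
def T(cam):
    c=ctrl.calibration(cam); M=np.eye(4)
    if 'mount' in c:
        s=ctrl.read_state(); q=s['orientation']; M[:3,:3]=R.from_quat([q[1],q[2],q[3],q[0]]).as_matrix(); M[:3,3]=s['ee_pos']
        return M@np.array(c['mount'])
    r=cv2.Rodrigues(np.array(c['rvec'],float))[0]; M[:3,:3]=r; M[:3,3]=np.array(c['tvec']).ravel()
    return np.linalg.inv(M)
def w(cam,p): return (T(cam)@np.append(p,1))[:3]
def ray(cam,px,z):
    c=ctrl.calibration(cam); K=np.array([[c['fx'],0,c['cx']],[0,c['fy'],c['cy']],[0,0,1.]])
    u=cv2.undistortPoints(np.array([[px]],float),K,np.array(c['dist_coeffs'],float)).ravel()
    M=T(cam); d=M[:3,:3]@np.array([u[0],u[1],1]); o=M[:3,3]
    return o+d*(z-o[2])/d[2]
E
python3 - <<'E'
from h import *
for n in ['top','side']:
    cv2.imwrite(f'pics/{n}0.png',ctrl.read_camera(n))
    print(n,T(n)[:3,3].round(3))
    for q in ['tray','marked_well','orange_grip','black_grip','nose','guide','head','needle_tip','spare_tray']:
        print(q,[(w(n,d['at']).round(3).tolist(),round(d['confidence'],2)) for d in ctrl.mark_of(n,q)])
E
```

```text
pics
top [ 0.301 -0.008  1.323]
tray [([0.275, 0.217, 0.001], 0.94), ([0.265, -0.233, -0.003], 0.59), ([0.641, -0.169, -0.002], 0.57)]
marked_well [([0.307, 0.184, 0.025], 0.77), ([0.313, -0.226, 0.025], 0.75)]
orange_grip [([0.179, -0.25, 0.054], 0.76), ([0.205, 0.269, 0.053], 0.61), ([0.657, -0.087, 0.051], 0.56)]
black_grip [([0.628, -0.254, 0.05], 0.73), ([0.341, 0.154, 0.051], 0.64), ([0.352, -0.221, 0.053], 0.59)]
nose [([0.658, -0.075, 0.002], 0.95), ([0.168, -0.247, -0.002], 0.94), ([0.198, 0.281, -0.001], 0.9)]
guide [([0.458, 0.048, 0.003], 0.97), ([0.624, -0.256, 0.049], 0.49)]
head [([0.461, 0.03, 0.002], 0.75), ([0.619, 0.424, -0.003], 0.33)]
needle_tip [([0.38, -0.406, 0.003], 0.39)]
spare_tray [([0.657, 0.17, -0.003], 0.68)]
side [-0.234 -0.723  0.768]
tray [([0.641, -0.165, -0.002], 0.91), ([0.278, 0.218, 0.001], 0.89), ([0.267, -0.23, 0.002], 0.56)]
marked_well [([0.312, 0.188, 0.027], 0.84), ([0.312, -0.224, 0.025], 0.76), ([0.629, -0.211, 0.024], 0.66)]
orange_grip [([0.207, 0.273, 0.05], 0.95), ([0.655, -0.083, 0.053], 0.72), ([0.186, -0.245, 0.05], 0.67), ([0.632, -0.212, 0.022], 0.54)]
black_grip [([0.355, -0.221, 0.047], 0.91), ([0.62, -0.259, 0.044], 0.82), ([0.343, 0.163, 0.051], 0.72)]
nose [([0.657, -0.071, 0.001], 0.98), ([0.17, -0.247, -0.0], 0.94), ([0.202, 0.284, 0.0], 0.58)]
guide [([0.458, 0.051, 0.002], 0.94)]
head [([0.459, 0.037, 0.005], 0.63)]
needle_tip [([0.459, 0.036, 0.054], 0.58)]
spare_tray [([0.653, 0.172, 0.002], 0.81)]
```

View pics/top0.png

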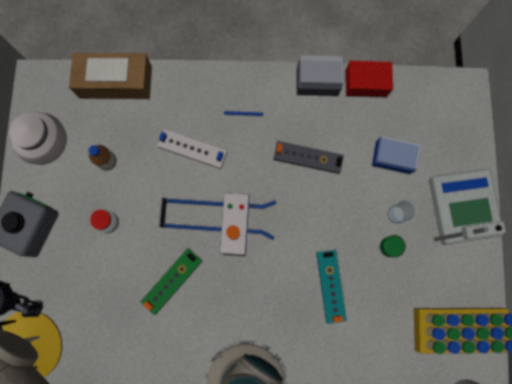

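View pics/side0.png

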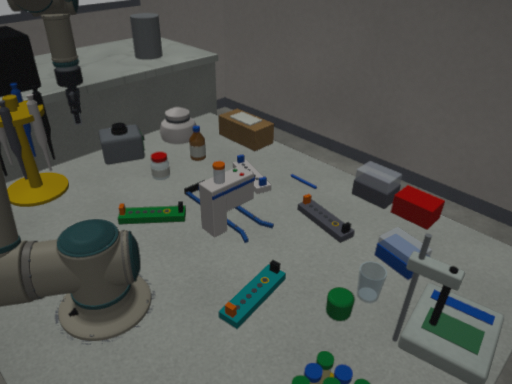

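The grey tray is at top px ~(308,157), orange end to the left. Rails run px x 163–275, y 200–235, with the mouth on the right. Green (170,280) and turquoise (331,287) are look-alikes. Next I'll measure the rail direction by colour.

```bash
cat >> h.py <<'E'
def inc(dp,drot=(0,0,0),s=None):
    "world shift (m), -> tool axes in units of 0.02"
    s=s or ctrl.read_state(); q=s['orientation']; M=R.from_quat([q[1],q[2],q[3],q[0]])
    return (M.inv().apply(dp)/0.02)
def show():
    s=ctrl.read_state(); q=s['orientation']; M=R.from_quat([q[1],q[2],q[3],q[0]]).as_matrix()
    print('t',s['t'],'p',np.round(s['ee_pos'],4),'F',np.round(s['contact_force'],1),'op',s['opening'],'q',np.round(s['qpos'],2)); print(M.round(3)); return s,M
E
python3 - <<'E'
from h import *
s,M=show()
im=cv2.imread('pics/top0.png'); hsv=cv2.cvtColor(im,cv2.COLOR_BGR2HSV)
m=cv2.inRange(hsv,(100,120,50),(125,255,255))
for name,(y0,y1) in {'far':(196,210),'near':(220,235)}.items():
    pts=[]
    for x in list(range(170,218))+list(range(250,258) if 0 else []):
        ys=np.where(m[y0:y1,x])[0]
        if len(ys): pts.append(ray('top',(x,y0+ys.mean()),0.010))
    pts=np.array(pts); p=np.polyfit(pts[:,1],pts[:,0],1); print(name,len(pts),p,'x at y=.036',np.polyval(p,.036),'res',np.std(pts[:,0]-np.polyval(p,pts[:,1])))
# tray corners by greyness not robust: use saturated grips
g=inc(np.array([0.641,-0.167,0.231])-s['ee_pos']); print(g)
E
```

```text
t 1.0 p [0.2349 0.5249 0.2314] F [ 0.1 -0.8  0.5] op 0.08535178183238748 q [ 1.03  0.28  1.5  -0.    1.36 -0.12]
[[-0.913  0.409  0.   ]
 [ 0.409  0.913  0.   ]
 [-0.     0.    -1.   ]]
far 48 [0.04631501 0.4918488 ] x at y=.036 0.4935161376160797 res 0.0004286887201650376
near 48 [0.04536354 0.41904476] x at y=.036 0.4206778429628812 res 0.0004332489906150287
[-3.26649738e+01 -2.32816571e+01  1.45245553e-02]
```

Request:
{"op": "servo_tool", "data": {
  "increments": [
    [1,0,0,0,0,0,0.96],
    [1,0,0,0,0,0,0.96],
    [1,0,0,0,0,0,0.96],
    [1,0,0,0,0,0,0.96],
    [1,0,0,0,0,0,0.96]
  ]
}}

```text
t: 1.42
ee_pos: [0.2349, 0.5249, 0.2313]
orientation: [0.0, 0.371, 0.929, 0.0]
contact_force: [0.2, 0.8, 0.6]
opening: 0.0854
grip_force: 0.0
```

Request:
{"op": "servo_tool", "data": {
  "increments": [
    [1,0,0,0,0,0,0.96],
    [1,0,0,0,0,0,0.96],
    [1,0,0,0,0,0,0.96],
    [1,0,0,0,0,0,0.96],
    [1,0,0,0,0,0,0.96]
  ]
}}

```text
t: 1.83
ee_pos: [0.2349, 0.5249, 0.2313]
orientation: [0.0, 0.52, 0.854, 0.0]
contact_force: [0.5, -0.4, -1.0]
opening: 0.0854
grip_force: 0.0
```

Request:
{"op": "servo_tool", "data": {
  "increments": [
    [1,0,0,0,0,0,0.96],
    [1,0,0,0,0,0,0.96],
    [1,0,0,0,0,0,0.96],
    [1,0,0,0,0,0,0.96],
    [1,0,0,0,0,0,0.96]
  ]
}}

```text
t: 2.25
ee_pos: [0.2349, 0.5249, 0.2313]
orientation: [-0.0, 0.655, 0.755, 0.0]
contact_force: [0.3, 0.0, 0.3]
opening: 0.0856
grip_force: 0.0
```

Request:
{"op": "servo_tool", "data": {
  "increments": [
    [1,0,0,0,0,0,0.96],
    [1,0,0,0,0,0,0.96],
    [1,0,0,0,0,0,0.96],
    [1,0,0,0,0,0,0.96],
    [1,0,0,0,0,0,0.96]
  ]
}}

```text
t: 2.67
ee_pos: [0.2349, 0.5249, 0.2313]
orientation: [-0.0, 0.772, 0.635, 0.0]
contact_force: [-0.4, 0.3, -0.4]
opening: 0.0854
grip_force: 0.0
```

Request:
{"op": "servo_tool", "data": {
  "increments": [
    [1,-0.86,0.75,0,0,0,0],
    [1,-0.86,0.75,0,0,0,0],
    [1,-0.86,0.75,0,0,0,0],
    [1,-0.86,0.75,0,0,0,0],
    [1,-0.86,0.75,0,0,0,0]
  ]
}}

```text
t: 3.08
ee_pos: [0.2926, 0.4253, 0.2313]
orientation: [0.0, 0.771, 0.637, 0.0]
contact_force: [0.3, -0.6, -0.3]
opening: 0.0853
grip_force: 0.0
```

Works as planned. Six more of the same.

Request:
{"op": "servo_tool", "data": {
  "increments": [
    [1,-0.86,0.75,0,0,0,0],
    [1,-0.86,0.75,0,0,0,0],
    [1,-0.86,0.75,0,0,0,0],
    [1,-0.86,0.75,0,0,0,0],
    [1,-0.86,0.75,0,0,0,0]
  ]
}}

```text
t: 3.5
ee_pos: [0.3501, 0.3266, 0.2315]
orientation: [0.0, 0.771, 0.637, 0.0]
contact_force: [1.3, 0.2, -0.1]
opening: 0.0856
grip_force: 0.0
```

Request:
{"op": "servo_tool", "data": {
  "increments": [
    [1,-0.86,0.75,0,0,0,0],
    [1,-0.86,0.75,0,0,0,0],
    [1,-0.86,0.75,0,0,0,0],
    [1,-0.86,0.75,0,0,0,0],
    [1,-0.86,0.75,0,0,0,0]
  ]
}}

```text
t: 3.92
ee_pos: [0.4074, 0.2279, 0.2315]
orientation: [0.0, 0.771, 0.637, 0.0]
contact_force: [-0.2, 0.6, -0.0]
opening: 0.0853
grip_force: 0.0
```

Request:
{"op": "servo_tool", "data": {
  "increments": [
    [1,-0.86,0.75,0,0,0,0],
    [1,-0.86,0.75,0,0,0,0],
    [1,-0.86,0.75,0,0,0,0],
    [1,-0.86,0.75,0,0,0,0],
    [1,-0.86,0.75,0,0,0,0]
  ]
}}

```text
t: 4.33
ee_pos: [0.4648, 0.1293, 0.2314]
orientation: [0.0, 0.771, 0.637, 0.0]
contact_force: [-0.1, 0.8, -0.3]
opening: 0.0854
grip_force: 0.0
```

Request:
{"op": "servo_tool", "data": {
  "increments": [
    [1,-0.86,0.75,0,0,0,0],
    [1,-0.86,0.75,0,0,0,0],
    [1,-0.86,0.75,0,0,0,0],
    [1,-0.86,0.75,0,0,0,0],
    [1,-0.86,0.75,0,0,0,0]
  ]
}}

```text
t: 4.75
ee_pos: [0.5222, 0.0306, 0.2314]
orientation: [0.0, 0.771, 0.637, 0.0]
contact_force: [0.3, 0.6, 0.4]
opening: 0.0852
grip_force: 0.0
```

Request:
{"op": "servo_tool", "data": {
  "increments": [
    [1,-0.86,0.75,0,0,0,0],
    [1,-0.86,0.75,0,0,0,0],
    [1,-0.86,0.75,0,0,0,0],
    [1,-0.86,0.75,0,0,0,0],
    [1,-0.86,0.75,0,0,0,0]
  ]
}}

```text
t: 5.17
ee_pos: [0.5796, -0.068, 0.2313]
orientation: [-0.0, 0.771, 0.637, 0.0]
contact_force: [-0.2, 0.6, 0.4]
opening: 0.0856
grip_force: 0.0
```

Request:
{"op": "servo_tool", "data": {
  "increments": [
    [1,-0.86,0.75,0,0,0,0],
    [1,-0.86,0.75,0,0,0,0],
    [1,-0.86,0.75,0,0,0,0],
    [1,-0.86,0.75,0,0,0,0],
    [1,-0.86,0.75,0,0,0,0]
  ]
}}

```text
t: 5.58
ee_pos: [0.6369, -0.1666, 0.2312]
orientation: [-0.0, 0.771, 0.637, 0.0]
contact_force: [-0.2, 0.4, -0.4]
opening: 0.0857
grip_force: 0.0
```

```bash
python3 - <<'E'
from h import *
s,M=show(); n='wrist'
cv2.imwrite('pics/wr1.png',ctrl.read_camera(n)); print(T(n).round(3))
for q in ['tray','marked_well','orange_grip','black_grip','nose']:
    print(q,[(w(n,d['at']).round(4).tolist(),round(d['confidence'],2)) for d in ctrl.mark_of(n,q)])
E
```

```text
t 5.5833 p [ 0.6369 -0.1666  0.2312] F [-0.2  0.4 -0.4] op 0.08573658475687947 q [-0.36  0.4   1.31  0.    1.43 -0.17]
[[ 0.189  0.982 -0.   ]
 [ 0.982 -0.189  0.   ]
 [ 0.    -0.    -1.   ]]
[[ 0.982 -0.181 -0.059  0.655]
 [-0.19  -0.928 -0.321 -0.088]
 [ 0.003  0.327 -0.945  0.373]
 [ 0.     0.     0.     1.   ]]
tray [([0.6404, -0.1754, -0.0017], 0.85)]
marked_well [([0.3173, -0.2269, 0.0225], 0.9), ([0.6345, -0.2131, 0.0246], 0.71)]
orange_grip [([0.6538, -0.0844, 0.0523], 0.88)]
black_grip [([0.6201, -0.2531, 0.051], 0.74), ([0.6372, -0.1697, 0.0034], 0.73), ([0.3554, -0.2224, 0.0492], 0.65)]
nose [([0.658, -0.069, -0.0034], 0.81)]
```

View pics/wr1.png

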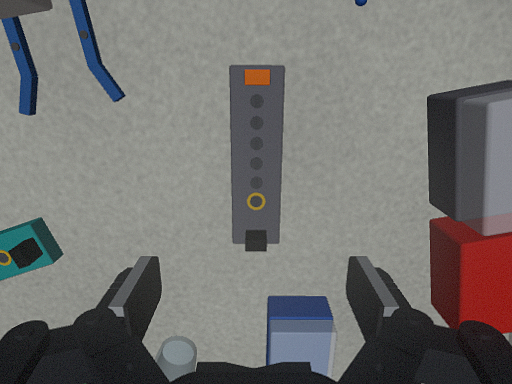

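The picture shows the grey tray upright in the middle: orange grip at (257,77), ring at (256,201), black grip at (256,240). It is well in line with the fingers.

```bash
python3 - <<'E'
from h import *
s,M=show()
im=cv2.imread('pics/wr1.png'); hsv=cv2.cvtColor(im,cv2.COLOR_BGR2HSV)
def cen(lo,hi,roi):
    x0,y0,x1,y1=roi; m=cv2.inRange(hsv[y0:y1,x0:x1],lo,hi); y,x=np.where(m); return ((x.min()+x.max())/2+x0,(y.min()+y.max())/2+y0)
o=cen((5,150,100),(20,255,255),(220,50,300,110)); r=cen((20,120,80),(35,255,255),(230,185,285,220))
print(o,r); O=ray('wrist',o,.05); W=ray('wrist',r,.024); 
d=(O-W)[:2]; print(O,W,np.linalg.norm(d)); d/=np.linalg.norm(d)
C=W[:2]+.045*d; print('centre',C,'yaw',np.degrees(np.arctan2(d[1],d[0])))
for a,b in [((232,100),(283,100)),((234,220),(279.5,220))]:
    A=ray('wrist',a,.024);B=ray('wrist',b,.024); print((A+B)/2,np.linalg.norm(A-B))
E
```

```text
t 5.8833 p [ 0.6359 -0.1648  0.2312] F [-0.6  0.8  0.4] op 0.08523885666248074 q [-0.36  0.4   1.32  0.    1.43 -0.17]
[[ 0.189  0.982 -0.001]
 [ 0.982 -0.189  0.001]
 [ 0.001 -0.001 -1.   ]]
(np.float64(257.0), np.float64(77.0)) (np.float64(255.5), np.float64(201.0))
[ 0.65499505 -0.07993123  0.05      ] [ 0.62898943 -0.2108568   0.024     ] 0.13348331953859238
centre [ 0.63775647 -0.16671907] yaw 78.76561773385558
[ 0.65165596 -0.10192503  0.024     ] 0.05267313202367271
[ 0.6260401  -0.23432057  0.024     ] 0.052984898039646386
```

Request:
{"op": "servo_tool", "data": {
  "increments": [
    [1,-0.08,0.12,0.95,0,0,0],
    [1,0,0,0.95,0,0,0],
    [1,0,0,0.95,0,0,0],
    [1,0,0,0.95,0,0,0],
    [1,0,0,0.95,0,0,0]
  ]
}}

```text
t: 6.3
ee_pos: [0.638, -0.1663, 0.136]
orientation: [0.0, 0.771, 0.637, 0.0]
contact_force: [0.5, 0.0, -0.3]
opening: 0.0854
grip_force: 0.0
```

Request:
{"op": "servo_tool", "data": {
  "increments": [
    [1,0,0,0.95,0,0,0],
    [1,0,0,0.95,0,0,0],
    [1,0,0,0.95,0,0,0],
    [1,0,0,0.9,0,0,0],
    [1,0,0,0.9,0,0,0]
  ]
}}

```text
t: 6.72
ee_pos: [0.6381, -0.1663, 0.043]
orientation: [-0.0, 0.771, 0.637, 0.0]
contact_force: [0.0, 0.4, -0.1]
opening: 0.0857
grip_force: 0.0
```

Request:
{"op": "servo_tool", "data": {
  "increments": [
    [1,0,0,0.95,0,0,0],
    [1,0,0,0.9,0,0,0],
    [1,0,0,0,0,0,0]
  ]
}}

```text
t: 6.97
ee_pos: [0.6355, -0.1654, 0.0031]
orientation: [-0.003, 0.771, 0.637, -0.002]
contact_force: [-0.2, 0.9, -0.2]
opening: 0.0853
grip_force: 0.0
```

Request:
{"op": "servo_tool", "data": {
  "increments": [
    [-0.2,0,0,0,0,0,0],
    [-1,0,0,0,0,0,0],
    [-1,0,0,0,0,0,0],
    [-1,0,0,0,0,0,0],
    [-1,0,0,0,0,0,0]
  ],
  "newtons": 50
}}

```text
t: 7.38
ee_pos: [0.6399, -0.1678, 0.0084]
orientation: [0.001, 0.771, 0.637, 0.001]
contact_force: [0.4, 0.4, 5.8]
opening: 0.0546
grip_force: 56.0
```

Request:
{"op": "servo_tool", "data": {
  "increments": [
    [-1,0,0,0,0,0,0],
    [-1,0,0,0,0,0,0],
    [-1,0,0,0,0,0,0],
    [-1,0,0,0,0,0,0]
  ]
}}

```text
t: 7.72
ee_pos: [0.64, -0.1678, 0.0084]
orientation: [0.001, 0.771, 0.637, 0.001]
contact_force: [-0.2, 0.4, 6.6]
opening: 0.0546
grip_force: 56.1
```

Request:
{"op": "servo_tool", "data": {
  "increments": [
    [-1,0,0,-0.2,0,0,0],
    [-1,0,0,-0.4,0,0,0],
    [-1,0,0,-0.5,0,0,0],
    [-1,0,0,-0.5,0,0,0],
    [-1,0,0,-0.4,0,0,0]
  ]
}}

```text
t: 8.13
ee_pos: [0.6389, -0.1678, 0.0477]
orientation: [0.0, 0.771, 0.637, 0.0]
contact_force: [0.6, -1.0, -3.1]
opening: 0.0546
grip_force: 55.1
```

Request:
{"op": "servo_tool", "data": {
  "increments": [
    [-1,0,0,0,0,0,-0.5],
    [-1,0,0,0,0,0,-0.5],
    [-1,0,0,0,0,0,-0.5],
    [-1,0,0,0,0,0,-0.57],
    [-1,0,0,0,0,0,0]
  ]
}}

```text
t: 8.55
ee_pos: [0.6387, -0.1677, 0.047]
orientation: [0.0, 0.723, 0.691, 0.0]
contact_force: [-0.5, 0.2, -2.2]
opening: 0.0548
grip_force: 55.1
```

Request:
{"op": "servo_tool", "data": {
  "increments": [
    [-1,0.07,-0.5,0,0,0,0],
    [-1,0.07,-1,0,0,0,0],
    [-1,0.07,-1,0,0,0,0],
    [-1,0.07,-1,0,0,0,0],
    [-1,0.07,-1,0,0,0,0]
  ]
}}

```text
t: 8.97
ee_pos: [0.5471, -0.1561, 0.0465]
orientation: [-0.0, 0.723, 0.69, -0.0]
contact_force: [-0.8, -0.1, -3.5]
opening: 0.0547
grip_force: 55.1
```

Request:
{"op": "servo_tool", "data": {
  "increments": [
    [-1,0.07,-1,0,0,0,0],
    [-1,0.07,-1,0,0,0,0],
    [-1,0.07,-1,0,0,0,0],
    [-1,0.07,-1,0,0,0,0],
    [-1,0.07,-0.5,0,0,0,0]
  ]
}}

```text
t: 9.38
ee_pos: [0.4554, -0.1442, 0.0464]
orientation: [-0.002, 0.724, 0.69, -0.001]
contact_force: [-0.5, 0.2, -3.1]
opening: 0.0547
grip_force: 55.0
```

Request:
{"op": "servo_tool", "data": {
  "increments": [
    [-1,0,-0.57,0,0,0,0],
    [-1,0,0,0,0,0,0],
    [-1,0,0,0,0,0,0]
  ]
}}

```text
t: 9.63
ee_pos: [0.4484, -0.1452, 0.0467]
orientation: [0.001, 0.723, 0.69, 0.0]
contact_force: [-0.1, -0.2, -2.3]
opening: 0.0544
grip_force: 55.1
```

```bash
python3 - <<'E'
from h import *
s,M=show(); n='wrist'
print('tcp yaw',np.degrees(np.arctan2(M[1,0],M[0,0])))
for n in ['wrist','side','top']:
    im=ctrl.read_camera(n); cv2.imwrite(f'pics/{n}2.png',im)
    for q in ['tray','marked_well','orange_grip','black_grip','nose','guide']:
        print(n,q,[(w(n,d['at']).round(4).tolist(),round(d['confidence'],2)) for d in ctrl.mark_of(n,q)])
a=cv2.imread('pics/wrist2.png'); b=cv2.imread('pics/side2.png')[120:300,150:390]
b=cv2.resize(b,(512,384)); cv2.imwrite('pics/c2.png',cv2.resize(np.hstack([a,b]),(800,300)))
E
```

```text
t 9.6333 p [ 0.4484 -0.1452  0.0467] F [-0.1 -0.2 -2.3] op 0.05440997284835795 q [-0.46  0.31  1.99  0.    0.84 -0.41]
[[ 0.047  0.999  0.002]
 [ 0.999 -0.047 -0.001]
 [-0.     0.002 -1.   ]]
tcp yaw 87.32936573265631
wrist tray [([0.4502, -0.1524, 0.0402], 0.87), ([0.2679, -0.2345, 0.0044], 0.82)]
wrist marked_well [([0.4507, -0.1895, 0.0626], 0.85)]
wrist orange_grip [([0.4511, -0.0631, 0.0905], 0.57)]
wrist black_grip []
wrist nose [([0.4573, -0.0452, 0.0364], 0.66)]
wrist guide []
side tray [([0.4476, -0.1458, 0.039], 0.71), ([0.2679, -0.2289, 0.0028], 0.7), ([0.2764, 0.2152, 0.0012], 0.61)]
side marked_well [([0.4491, -0.1864, 0.063], 0.75), ([0.3107, 0.1849, 0.0274], 0.67), ([0.3136, -0.226, 0.0273], 0.58)]
side orange_grip [([0.1831, -0.2485, 0.0529], 0.84), ([0.4536, -0.0566, 0.0902], 0.77), ([0.2094, 0.2693, 0.0527], 0.57)]
side black_grip [([0.443, -0.2344, 0.084], 0.93), ([0.3407, 0.1593, 0.0518], 0.81), ([0.3565, -0.2242, 0.0505], 0.62)]
side nose [([0.2012, 0.2839, 0.0008], 0.85), ([0.4529, -0.0493, 0.0396], 0.75), ([0.4469, -0.1437, 0.0392], 0.71), ([0.168, -0.2467, 0.0004], 0.57)]
side guide []
top tray [([0.2648, -0.2338, -0.0015], 0.73), ([0.4497, -0.1473, 0.0372], 0.56)]
top marked_well [([0.4443, -0.1901, 0.0604], 0.79)]
top orange_grip [([0.4544, -0.0611, 0.09], 0.97), ([0.1791, -0.2468, 0.053], 0.62)]
top black_grip [([0.4472, -0.2341, 0.0875], 0.75), ([0.3509, -0.2166, 0.0499], 0.61), ([0.3419, 0.1581, 0.0516], 0.59)]
top nose [([0.4512, -0.0476, 0.0351], 0.88), ([0.1686, -0.2475, -0.0004], 0.67), ([0.7685, 0.0228, 0.0009], 0.44), ([0.4453, -0.2313, 0.0864], 0.33)]
top guide [([0.4578, 0.0521, 0.0032], 0.85)]
```

View pics/c2.png

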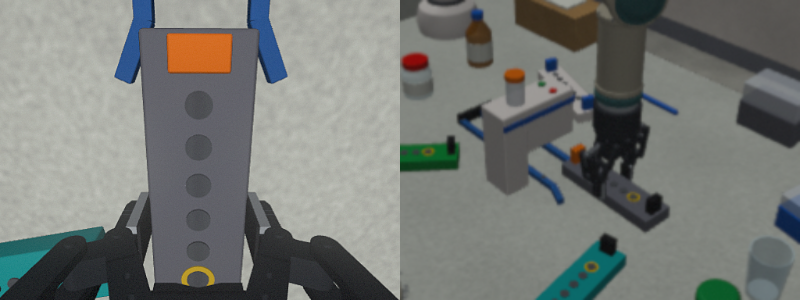

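The view confirms the tray is level and centred between the flares: tray edges at 140 and 257, rails at 155 and 247 further down. I'll lower it now.

Request:
{"op": "servo_tool", "data": {
  "increments": [
    [-1,0,0,0.4,0,0,0],
    [-1,0,0,0.5,0,0,0],
    [-1,0,0,0.5,0,0,0],
    [-1,0,0,0.35,0,0,0],
    [-1,0,0,0.1,0,0,0]
  ]
}}

```text
t: 11.1
ee_pos: [0.4471, -0.1444, 0.0084]
orientation: [-0.001, 0.723, 0.691, -0.0]
contact_force: [-5.2, 1.6, 16.8]
opening: 0.0544
grip_force: 57.2
```

Request:
{"op": "servo_tool", "data": {
  "increments": [
    [-1,0,0,0.05,0,0,0],
    [-1,0,0,0,0,0,0]
  ]
}}

```text
t: 11.27
ee_pos: [0.4471, -0.1444, 0.0085]
orientation: [-0.001, 0.723, 0.691, -0.0]
contact_force: [-2.4, 1.9, 2.1]
opening: 0.0545
grip_force: 55.6
```

```bash
python3 - <<'E'
from h import *
s,M=show(); n='wrist'
im=ctrl.read_camera(n); cv2.imwrite(f'pics/{n}3.png',im)
for n in ['wrist','side','top']:
    if n!='wrist': ctrl.read_camera(n)
    for q in ['tray','marked_well','orange_grip','nose']:
        print(n,q,[(w(n,d['at']).round(4).tolist(),round(d['confidence'],2)) for d in ctrl.mark_of(n,q) if .4<w(n,d['at'])[0]<.5])
E
```

```text
t 11.2667 p [ 0.4471 -0.1444  0.0085] F [-2.4  1.9  2.1] op 0.05452472187658119 q [-0.46  0.37  2.03  0.    0.74 -0.41]
[[ 0.046  0.999 -0.002]
 [ 0.999 -0.046  0.001]
 [ 0.001 -0.002 -1.   ]]
wrist tray [([0.4449, -0.1494, 0.0008], 0.81)]
wrist marked_well [([0.4463, -0.1896, 0.0248], 0.88)]
wrist orange_grip [([0.4493, -0.0584, 0.0512], 0.61)]
wrist nose [([0.4533, -0.0467, -0.0023], 0.62)]
side tray [([0.4481, -0.1449, 0.0054], 0.6)]
side marked_well []
side orange_grip [([0.4484, -0.0581, 0.0525], 0.88)]
side nose [([0.4519, -0.0476, 0.0009], 0.57)]
top tray [([0.4487, -0.1441, 0.0013], 0.94)]
top marked_well [([0.4426, -0.1919, 0.0212], 0.77)]
top orange_grip [([0.4525, -0.0616, 0.0494], 0.82), ([0.4442, -0.2342, 0.0499], 0.55)]
top nose [([0.4482, -0.0494, 0.0008], 0.69)]
```

View pics/wrist3.png

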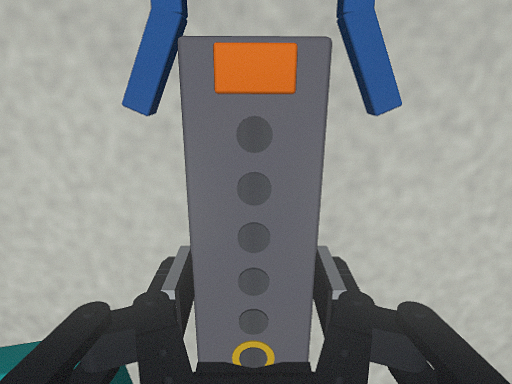

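The nose is at row 38 with edges at 180 and 331, and the flare inner edges are at 181 and 341. The tray sits about 2 mm too far left (−x), so I'll nudge it and slide it in.

Request:
{"op": "servo_tool", "data": {
  "increments": [
    [-1,0,0.1,0,0,0,0],
    [-1,0.3,0,0,0,0,0],
    [-1,0.3,0,0,0,0,0],
    [-1,0.3,0,0,0,0,0],
    [-1,0.3,0,0,0,0,0]
  ]
}}

```text
t: 12.43
ee_pos: [0.4521, -0.1209, 0.0084]
orientation: [0.001, 0.723, 0.691, 0.0]
contact_force: [0.3, -1.5, -1.2]
opening: 0.0547
grip_force: 55.3
```

Request:
{"op": "servo_tool", "data": {
  "increments": [
    [-1,0.3,0,0,0,0,0],
    [-1,0.3,0,0,0,0,0],
    [-1,0.2,0,0,0,0,0],
    [-1,0,0,0,0,0,0]
  ]
}}

```text
t: 12.77
ee_pos: [0.4521, -0.1038, 0.0084]
orientation: [-0.0, 0.723, 0.691, 0.0]
contact_force: [1.0, 2.2, 1.2]
opening: 0.0548
grip_force: 55.5
```

```bash
python3 - <<'E'
from h import *
s,M=show(); n='wrist'
im=ctrl.read_camera(n); cv2.imwrite(f'pics/{n}4.png',im)
E
```

```text
t 12.7667 p [ 0.4521 -0.1038  0.0084] F [1.  2.2 1.2] op 0.054809865209705495 q [-0.38  0.36  2.05  0.    0.73 -0.33]
[[ 0.045  0.999  0.001]
 [ 0.999 -0.045  0.001]
 [ 0.001  0.001 -1.   ]]
```

View pics/wrist4.png

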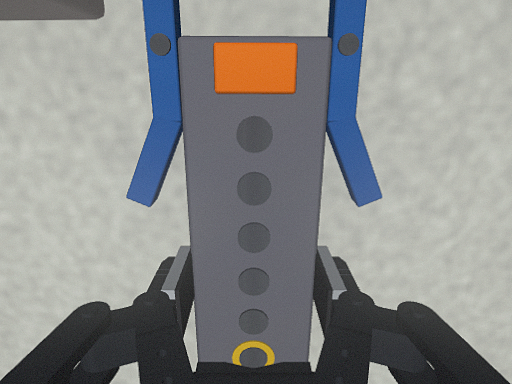

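The tray is in the straight rails, touching neither side. Now I release it, rise and move back behind the black grip.

Request:
{"op": "servo_tool", "data": {
  "increments": [
    [0.65,0,0,0,0,0,0],
    [0.65,0,0,0,0,0,0],
    [0.65,0,0,0,0,0,0],
    [0.65,0,0,0,0,0,0],
    [0.65,0,0,-0.5,0,0,0]
  ]
}}

```text
t: 13.23
ee_pos: [0.4504, -0.1047, 0.0171]
orientation: [-0.002, 0.723, 0.691, -0.001]
contact_force: [0.8, 1.1, 0.6]
opening: 0.0704
grip_force: 0.0
```

Request:
{"op": "servo_tool", "data": {
  "increments": [
    [0.65,0,0,-1,0,0,0],
    [0.65,0,0,-1,0,0,0],
    [0.65,0,0,-1,0,0,0],
    [0.65,0,0,-1,0,0,0],
    [0.65,0,0,-1,0,0,0]
  ]
}}

```text
t: 13.65
ee_pos: [0.4514, -0.1051, 0.1192]
orientation: [-0.0, 0.723, 0.691, -0.0]
contact_force: [1.1, 0.1, -0.6]
opening: 0.0704
grip_force: 0.0
```

Request:
{"op": "servo_tool", "data": {
  "increments": [
    [0.65,-0.9,0,0,0,0,0],
    [0.65,-0.9,0,0,0,0,0],
    [0.65,-0.9,0,0,0,0,0],
    [0.65,-0.9,0,0,0,0,0],
    [0.65,-0.8,0,0,0,0,0]
  ]
}}

```text
t: 14.07
ee_pos: [0.4475, -0.1941, 0.1183]
orientation: [0.0, 0.723, 0.691, -0.0]
contact_force: [1.1, -0.1, 0.4]
opening: 0.0706
grip_force: 0.0
```

Request:
{"op": "servo_tool", "data": {
  "increments": [
    [0.1,0,0,0,0,0,0],
    [0.1,0,0,0,0,0,0],
    [0.1,0,0,0,0,0,0]
  ]
}}

```text
t: 14.32
ee_pos: [0.4473, -0.1923, 0.1181]
orientation: [-0.001, 0.723, 0.69, 0.0]
contact_force: [-0.0, -0.1, 0.1]
opening: 0.0469
grip_force: 0.0
```

```bash
python3 - <<'E'
from h import *
s,M=show(); n='wrist'; Tw=T(n)
im=ctrl.read_camera(n); cv2.imwrite('pics/wrist5.png',im)
hsv=cv2.cvtColor(im,cv2.COLOR_BGR2HSV)
m=cv2.inRange(hsv,(18,110,80),(35,255,255)); k,l,st,c=cv2.connectedComponentsWithStats(m)
for i in range(1,k):
    if st[i,4]>15:
        x,y,ww,h,a=st[i]; print(st[i],ray(n,(x+ww/2-.5,y+h/2-.5),.024).round(4))
for q in ['marked_well','black_grip','orange_grip','needle_tip','head']:
    print(q,[((Tw@np.append(d['at'],1))[:3].round(4).tolist(),round(d['confidence'],2)) for d in ctrl.mark_of(n,q)])
E
```

```text
t 14.3167 p [ 0.4473 -0.1923  0.1181] F [-0.  -0.1  0.1] op 0.04686237109361042 q [-0.55  0.24  1.86  0.    1.04 -0.5 ]
[[ 0.046  0.999 -0.001]
 [ 0.999 -0.046  0.001]
 [ 0.001 -0.001 -1.   ]]
[240 126  29  30 380] [ 0.4493 -0.1496  0.024 ]
[ 77 231  26  24 260] [ 0.3123 -0.2265  0.024 ]
marked_well [([0.4506, -0.1471, 0.0243], 0.97), ([0.3185, -0.2259, 0.0219], 0.8)]
black_grip [([0.3573, -0.2211, 0.0489], 0.67), ([0.4433, -0.1932, 0.0513], 0.64)]
orange_grip []
needle_tip []
head []
```

View pics/wrist5.png

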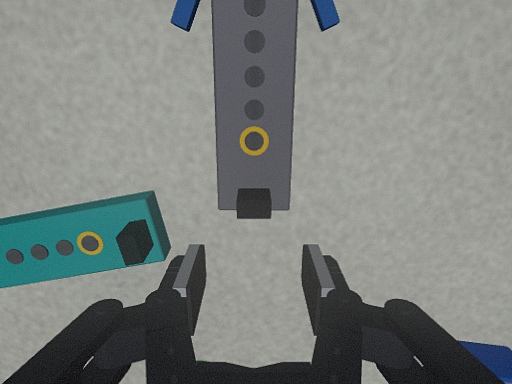

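The black grip top is at (254,200) with the fingers centred on it. I'll tilt 36° and descend.

Request:
{"op": "servo_tool", "data": {
  "increments": [
    [0.1,0,0,0,0,1,0],
    [0.1,0,0,0,0,1,0],
    [0.1,0,0,0,0,1,0],
    [0.1,0,0,0,0,1,0],
    [0.1,0,0,0,0,1,0]
  ]
}}

```text
t: 15.03
ee_pos: [0.4482, -0.1929, 0.1188]
orientation: [-0.12, 0.712, 0.68, 0.127]
contact_force: [0.4, 0.3, -0.1]
opening: 0.0469
grip_force: 0.0
```

Request:
{"op": "servo_tool", "data": {
  "increments": [
    [0.1,0,0,0,0,1,0],
    [0.1,0,0,0,0,1,0],
    [0.1,0,0,0,0,1,0],
    [0.1,0,0,0,0,1,0],
    [0.1,0,0,0,0,0,0]
  ]
}}

```text
t: 15.45
ee_pos: [0.4477, -0.1948, 0.1164]
orientation: [-0.214, 0.689, 0.656, 0.224]
contact_force: [0.2, 0.6, -0.5]
opening: 0.0471
grip_force: 0.0
```

```bash
python3 - <<'E'
from h import *
s,M=show(); print(inc(np.array([.4475,-.1880,.035])-s['ee_pos']))
E
```

```text
t 15.45 p [ 0.4477 -0.1948  0.1164] F [ 0.2  0.6 -0.5] op 0.047120924532972286 q [-0.87  0.47  1.71  0.42  1.47 -0.97]
[[ 0.04   0.999  0.027]
 [ 0.807 -0.048  0.589]
 [ 0.589 -0.002 -0.808]]
[-2.12219862 -0.01854294  3.48866703]
```

Request:
{"op": "servo_tool", "data": {
  "increments": [
    [0.1,-0.43,0,0.7,0,0,0],
    [0.1,-0.43,0,0.7,0,0,0],
    [0.1,-0.43,0,0.7,0,0,0],
    [0.1,-0.43,0,0.65,0,0,0],
    [0.1,-0.3,0,0.5,0,0,0]
  ]
}}

```text
t: 15.87
ee_pos: [0.4479, -0.1866, 0.0412]
orientation: [-0.213, 0.688, 0.657, 0.223]
contact_force: [-0.2, -0.4, 0.4]
opening: 0.047
grip_force: 0.0
```

Request:
{"op": "servo_tool", "data": {
  "increments": [
    [0.1,-0.1,0,0.15,0,0,0],
    [0.1,0,0,0,0,0,0],
    [0.1,0,0,0,0,0,0]
  ]
}}

```text
t: 16.12
ee_pos: [0.4483, -0.1871, 0.0388]
orientation: [-0.213, 0.688, 0.657, 0.223]
contact_force: [-0.0, 0.5, 0.2]
opening: 0.0469
grip_force: 0.0
```

```bash
python3 - <<'E'
from h import *
s,M=show(); print(inc(np.array([.4475,-.1880,.035])-s['ee_pos']))
im=ctrl.read_camera('side'); cv2.imwrite('pics/side6.png',cv2.resize(im[150:290,180:360],None,fx=4,fy=4,interpolation=cv2.INTER_CUBIC))
E
```

```text
t 16.1167 p [ 0.4483 -0.1871  0.0388] F [-0.   0.5  0.2] op 0.046896331122558706 q [-0.86  0.56  1.79  0.43  1.3  -1.04]
[[ 0.037  0.999  0.027]
 [ 0.808 -0.045  0.587]
 [ 0.587  0.001 -0.809]]
[-0.14915762 -0.0399235   0.12751343]
```

View pics/side6.png

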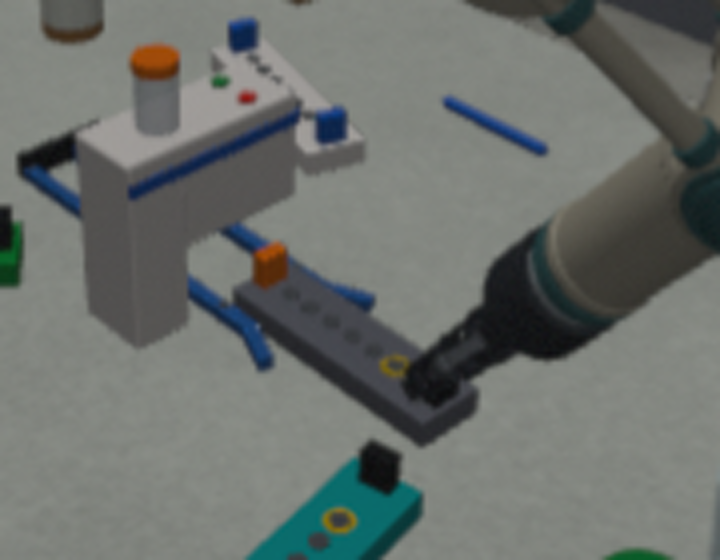

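The fingers straddle the black grip at (430,375). Closing gently.

Request:
{"op": "servo_tool", "data": {
  "increments": [
    [-0.4,-0.08,0,0.1,0,0,0],
    [-0.6,0,0,0,0,0,0],
    [-0.6,0,0,0,0,0,0],
    [-0.6,0,0,0,0,0,0],
    [-0.6,0,0,0,0,0,0]
  ],
  "newtons": 30
}}

```text
t: 16.58
ee_pos: [0.4482, -0.1878, 0.0362]
orientation: [-0.213, 0.688, 0.657, 0.223]
contact_force: [-1.1, -1.2, 3.2]
opening: 0.023
grip_force: 30.7
```

```bash
python3 - <<'E'
from h import *
s,M=show(); print(s['grip_force'])
a=np.array([.0458,.999,0]); print('per m along lane',inc(a)*.02)
E
```

```text
t 16.5833 p [ 0.4482 -0.1878  0.0362] F [-1.1 -1.2  3.2] op 0.02304246839964643 q [-0.86  0.56  1.79  0.43  1.3  -1.04]
[[ 0.037  0.999  0.028]
 [ 0.809 -0.046  0.587]
 [ 0.587  0.001 -0.809]]
30.669885277748108
per m along lane [ 8.09453920e-01 -1.56296558e-04  5.87267373e-01]
```

Request:
{"op": "servo_tool", "data": {
  "increments": [
    [-0.6,0.3,0,0.218,0,0,0],
    [-0.6,0.6,0,0.435,0,0,0],
    [-0.6,0.6,0,0.435,0,0,0],
    [-0.6,0.3,0,0.218,0,0,0]
  ]
}}

```text
t: 16.92
ee_pos: [0.4501, -0.142, 0.0362]
orientation: [-0.213, 0.688, 0.657, 0.224]
contact_force: [-0.7, -7.0, 8.5]
opening: 0.0232
grip_force: 31.5
```

Request:
{"op": "servo_tool", "data": {
  "increments": [
    [-0.6,0.4,0,0.29,0,0,0],
    [-0.6,0.6,0,0.435,0,0,0],
    [-0.6,0.6,0,0.435,0,0,0],
    [-0.6,0.6,0,0.435,0,0,0],
    [-0.6,0.4,0,0.29,0,0,0]
  ]
}}

```text
t: 17.33
ee_pos: [0.4531, -0.078, 0.0362]
orientation: [-0.213, 0.688, 0.657, 0.223]
contact_force: [-1.4, -5.7, 6.9]
opening: 0.0231
grip_force: 31.4
```

```bash
cat > m.py <<'E'
from h import *
show()
for n in ['top','side','wrist']:
    Tw=T(n); ctrl.read_camera(n)
    for q in ['tray','marked_well','black_grip','orange_grip','nose','needle_tip','head']:
        r=[((Tw@np.append(d['at'],1))[:3].round(4).tolist(),round(d['confidence'],2)) for d in ctrl.mark_of(n,q)]
        print(n,q,[x for x in r if .42<x[0][0]<.5 and -.2<x[0][1]<.3])
E
python3 m.py
```

```text
t 17.3333 p [ 0.4531 -0.078   0.0362] F [-1.4 -5.7  6.9] op 0.02310830724819767 q [-0.71  0.49  1.94  0.52  1.18 -0.99]
[[ 0.037  0.999  0.027]
 [ 0.808 -0.046  0.587]
 [ 0.587  0.001 -0.809]]
top tray [([0.4542, 0.0072, 0.0025], 0.55)]
top marked_well [([0.4542, -0.0392, 0.022], 0.82)]
top black_grip [([0.4567, -0.0411, 0.0226], 0.71)]
top orange_grip [([0.4632, 0.0899, 0.0509], 0.65)]
top nose [([0.4578, 0.1022, -0.0008], 0.56)]
top needle_tip []
top head [([0.46, 0.0329, -0.0002], 0.65)]
side tray [([0.4544, 0.0038, 0.0024], 0.75)]
side marked_well [([0.456, -0.0427, 0.0238], 0.93)]
side black_grip [([0.4495, -0.0873, 0.0462], 0.68)]
side orange_grip [([0.456, 0.0945, 0.049], 0.6)]
side nose []
side needle_tip [([0.4614, 0.0358, 0.0567], 0.7)]
side head [([0.4587, 0.0358, 0.0054], 0.75)]
wrist tray [([0.4524, 0.0005, 0.0009], 0.69), ([0.4547, -0.0395, 0.0242], 0.45)]
wrist marked_well [([0.4574, -0.0361, 0.0255], 0.6)]
wrist black_grip [([0.4501, -0.0802, 0.054], 0.61)]
wrist orange_grip []
wrist nose []
wrist needle_tip []
wrist head []
```

```bash
python3 - <<'E'
from h import *
s=ctrl.read_state(); print(s['ee_pos'])
for n in ['top','side','wrist']:
    im=np.mean([ctrl.read_camera(n) for _ in range(2)],axis=0); np.save(f'pics/{n}7.npy',im)
    im8=im.astype(np.uint8); hsv=cv2.cvtColor(im8,cv2.COLOR_BGR2HSV)
    m=cv2.inRange(hsv,(18,80,60),(38,255,255)); k,l,st,c=cv2.connectedComponentsWithStats(m)
    for i in range(1,k):
        P=ray(n,c[i],.024)
        if abs(P[0]-.454)<.03 and abs(P[1]+.04)<.03: print(n,'ring',st[i],P.round(4), ray(n,(st[i,0]+st[i,2]/2-.5,st[i,1]+st[i,3]/2-.5),.024).round(4))
    m=cv2.inRange(hsv,(5,150,100),(17,255,255)); k,l,st,c=cv2.connectedComponentsWithStats(m)
    for i in range(1,k):
        P=ray(n,c[i],.05)
        if abs(P[0]-.454)<.04 and st[i,4]>6 and P[1]<.2: print(n,'orange',st[i],P.round(4))
g=np.load('pics/top7.npy').mean(2)
for y in range(200,252,3):
    r=g[y,210:262]; d=np.diff(r)
    def sub(i):
        a,b,c=abs(d[i-1]),abs(d[i]),abs(d[i+1]); return 210+i+.5+ (0.5*(a-c)/(a-2*b+c) if a-2*b+c else 0)
    L=sub(1+np.argmax(d[1:-1][:22])); Rr=sub(26+np.argmin(d[26:-1]))
    A=ray('top',(L,y),.16);B=ray('top',(Rr,y),.16)
    print(y,round(L,2),round(Rr,2),A[:2].round(4),B[:2].round(4),'mid',((A+B)/2)[1].round(4),'w',(A-B)[1].round(4))
E
```

```text
[ 0.45242942 -0.07814061  0.0361586 ]
top orange [214 211   6   9  42] [0.4576 0.0908 0.05  ]
side ring [249 221   7   5  28] [ 0.4553 -0.0392  0.024 ] [ 0.4557 -0.0388  0.024 ]
wrist ring [235 175  38  37 633] [ 0.4536 -0.0399  0.024 ] [ 0.4537 -0.0399  0.024 ]
200 223.64 247.16 [0.4828 0.0643] [0.4839 0.0042] mid 0.0343 w 0.0601
203 223.18 247.29 [0.475  0.0653] [0.4762 0.0038] mid 0.0345 w 0.0615
206 222.66 247.52 [0.4673 0.0664] [0.4684 0.003 ] mid 0.0347 w 0.0634
209 222.43 247.29 [0.4596 0.0668] [0.4607 0.0035] mid 0.0351 w 0.0633
212 222.36 247.22 [0.4519 0.0667] [0.453  0.0035] mid 0.0351 w 0.0632
215 222.37 246.84 [0.4442 0.0665] [0.4453 0.0043] mid 0.0354 w 0.0622
218 222.09 247.11 [0.4365 0.067 ] [0.4377 0.0035] mid 0.0352 w 0.0635
221 221.62 246.39 [0.4288 0.068 ] [0.43   0.0051] mid 0.0365 w 0.0628
224 221.34 245.0 [0.4212 0.0685] [0.4223 0.0085] mid 0.0385 w 0.0599
227 221.36 243.36 [0.4136 0.0682] [0.4146 0.0125] mid 0.0403 w 0.0557
230 221.25 242.51 [0.406  0.0682] [0.4069 0.0145] mid 0.0414 w 0.0537
233 221.39 241.94 [0.3984 0.0677] [0.3993 0.0158] mid 0.0417 w 0.0519
236 220.57 241.14 [0.3908 0.0695] [0.3917 0.0176] mid 0.0436 w 0.0519
239 220.86 239.99 [0.3832 0.0686] [0.3841 0.0204] mid 0.0445 w 0.0482
242 220.79 238.58 [0.3757 0.0686] [0.3765 0.0238] mid 0.0462 w 0.0448
245 220.58 237.51 [0.3681 0.0689] [0.3689 0.0263] mid 0.0476 w 0.0426
248 220.17 237.35 [0.3606 0.0697] [0.3614 0.0265] mid 0.0481 w 0.0431
251 220.31 240.35 [0.3531 0.0691] [0.354  0.0188] mid 0.044 w 0.0503
```

Request:
{"op": "servo_tool", "data": {
  "increments": [
    [-0.6,0.4,0,0.29,0,0,0],
    [-0.6,0.6,0,0.435,0,0,0],
    [-0.6,0.6,0,0.435,0,0,0],
    [-0.6,0.5,0,0.363,0,0,0],
    [-0.6,0.4,0,0.29,0,0,0]
  ]
}}

```text
t: 19.25
ee_pos: [0.4587, -0.0209, 0.036]
orientation: [-0.208, 0.689, 0.658, 0.223]
contact_force: [-2.1, -10.9, 13.2]
opening: 0.023
grip_force: 32.4
```

Request:
{"op": "servo_tool", "data": {
  "increments": [
    [-0.6,0.3,0,0.218,0,0,0],
    [-0.6,0.15,0,0.11,0,0,0],
    [-0.6,0,0,0,0,0,0],
    [-0.6,0,0,0,0,0,0]
  ]
}}

```text
t: 19.58
ee_pos: [0.4592, -0.0089, 0.0361]
orientation: [-0.209, 0.688, 0.657, 0.224]
contact_force: [1.6, -3.4, 8.3]
opening: 0.0235
grip_force: 31.3
```

```bash
python3 m.py
```

```text
t 19.5833 p [ 0.4592 -0.0089  0.0361] F [ 1.6 -3.4  8.3] op 0.02352832650756948 q [-0.6   0.46  2.01  0.59  1.1  -0.94]
[[ 0.036  0.999  0.032]
 [ 0.811 -0.048  0.582]
 [ 0.583  0.006 -0.812]]
top tray [([0.4627, 0.0735, 0.0026], 0.57)]
top marked_well []
top black_grip []
top orange_grip []
top nose [([0.4636, 0.1707, -0.0028], 0.91)]
top needle_tip []
top head []
side tray [([0.4626, 0.0753, 0.0042], 0.86)]
side marked_well [([0.4647, 0.028, 0.0227], 0.76)]
side black_grip [([0.4568, -0.015, 0.0479], 0.75)]
side orange_grip []
side nose [([0.4641, 0.0761, 0.0012], 0.29)]
side needle_tip [([0.4617, 0.0374, 0.0566], 0.73)]
side head [([0.4625, 0.0368, 0.0058], 0.73)]
wrist tray []
wrist marked_well []
wrist black_grip [([0.4574, -0.0141, 0.0541], 0.77)]
wrist orange_grip []
wrist nose []
wrist needle_tip []
wrist head [([0.4593, 0.0337, 0.002], 0.82)]
```

Request:
{"op": "servo_tool", "data": {
  "increments": [
    [-0.6,0.11,-0.05,0.08,0,0,0],
    [-0.6,0.11,-0.05,0.08,0,0,0],
    [-0.6,0,0,0,0,0,0],
    [-0.6,0,0,0,0,0,0]
  ]
}}

```text
t: 21.12
ee_pos: [0.4585, -0.0046, 0.0361]
orientation: [-0.208, 0.689, 0.657, 0.224]
contact_force: [1.4, -6.9, 9.4]
opening: 0.0231
grip_force: 31.6
```

```bash
python3 - <<'E'
from h import *
s,M=show(); 
for n in ['top','side']:
    im=np.mean([ctrl.read_camera(n) for _ in range(2)],axis=0); np.save(f'pics/{n}8.npy',im)
    hsv=cv2.cvtColor(im.astype(np.uint8),cv2.COLOR_BGR2HSV)
    m=cv2.inRange(hsv,(5,150,100),(17,255,255)); k,l,st,c=cv2.connectedComponentsWithStats(m)
    for i in range(1,k):
        P=ray(n,c[i],.05)
        if abs(P[0]-.46)<.05 and st[i,4]>6 and 0<P[1]<.3: print(n,'orange',st[i],P.round(4))
    for q in ['tray','nose','orange_grip','black_grip','marked_well']:
        r=[(w(n,d['at']).round(4).tolist(),round(d['confidence'],2)) for d in ctrl.mark_of(n,q)]
        print(n,q,[x for x in r if .42<x[0][0]<.5 and -.2<x[0][1]<.3])
a=cv2.resize(np.load('pics/top8.npy')[180:270,150:285].astype(np.uint8),(600,400),interpolation=cv2.INTER_CUBIC)
cv2.imwrite('pics/top8.png',a)
E
```

```text
t 21.1167 p [ 0.4585 -0.0046  0.0361] F [ 1.4 -6.9  9.4] op 0.023100544503740952 q [-0.59  0.46  2.02  0.6   1.09 -0.94]
[[ 0.036  0.999  0.035]
 [ 0.812 -0.05   0.581]
 [ 0.582  0.007 -0.813]]
top orange [188 208   5   9  40] [0.4642 0.1639 0.05  ]
top tray [([0.4614, 0.0779, 0.0048], 0.67)]
top nose [([0.4673, 0.1746, -0.0006], 0.95)]
top orange_grip [([0.4675, 0.1608, 0.0492], 0.64)]
top black_grip [([0.4688, 0.1599, 0.0486], 0.59)]
top marked_well []
side tray [([0.4639, 0.0828, -0.0002], 0.9), ([0.46, 0.0359, 0.0056], 0.65)]
side nose []
side orange_grip [([0.4614, 0.0363, 0.0551], 0.73)]
side black_grip [([0.4597, -0.0105, 0.0449], 0.67)]
side marked_well [([0.463, 0.0357, 0.022], 0.51)]
```

View pics/top8.png

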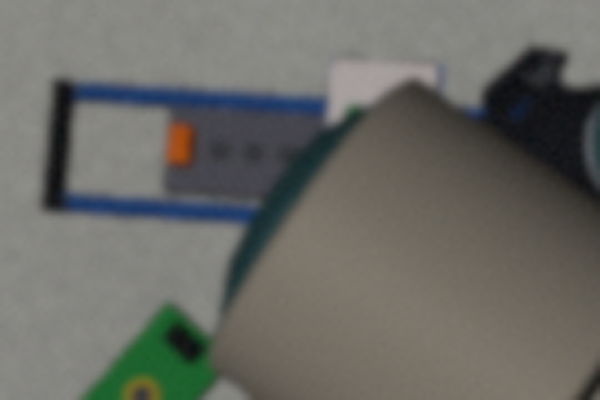

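The tray is in the rails and clear of the stop: nose at (167,150), stop at (65,145). I'll make one last small nudge, release, and retreat along the tool axis.

Request:
{"op": "servo_tool", "data": {
  "increments": [
    [-0.6,0.05,0,0.035,0,0,0],
    [-0.6,0,0,0,0,0,0],
    [-0.6,0,0,0,0,0,0]
  ]
}}

```text
t: 22.07
ee_pos: [0.4586, -0.0037, 0.0361]
orientation: [-0.208, 0.689, 0.657, 0.224]
contact_force: [1.2, -7.0, 9.6]
opening: 0.0231
grip_force: 31.8
```

Request:
{"op": "servo_tool", "data": {
  "increments": [
    [-0.1,0,0,0,0,0,0],
    [-0.1,0,0,0,0,0,0],
    [-0.1,0,0,0,0,0,0],
    [-0.1,0,0,0,0,0,0]
  ]
}}

```text
t: 22.4
ee_pos: [0.4547, 0.0004, 0.0355]
orientation: [-0.213, 0.688, 0.657, 0.223]
contact_force: [-0.8, 0.7, -0.3]
opening: 0.0387
grip_force: 0.0
```

Request:
{"op": "servo_tool", "data": {
  "increments": [
    [-0.1,0,0,-0.5,0,0,0],
    [-0.1,0,0,-0.8,0,0,0],
    [-0.1,0,0,-1,0,0,0],
    [-0.1,0,0,-1,0,0,0],
    [-0.1,0,0,-1,0,0,0]
  ]
}}

```text
t: 22.82
ee_pos: [0.4521, -0.0505, 0.1065]
orientation: [-0.213, 0.688, 0.657, 0.223]
contact_force: [0.4, -0.4, -0.2]
opening: 0.0386
grip_force: 0.0
```

Request:
{"op": "servo_tool", "data": {
  "increments": [
    [-0.1,0,0,-1,0,0,0],
    [-0.1,0,0,-1,0,0,0],
    [-0.1,0,0,-1,0,0,0],
    [-0.1,0,0,-1,0,0,0],
    [-0.1,0,0,-1,0,0,0]
  ]
}}

```text
t: 23.23
ee_pos: [0.4493, -0.1093, 0.1876]
orientation: [-0.213, 0.688, 0.657, 0.223]
contact_force: [0.4, -0.4, 0.5]
opening: 0.0384
grip_force: 0.0
```

Request:
{"op": "servo_tool", "data": {
  "increments": [
    [-0.1,-0.6,0,-0.8,0,0,0],
    [-0.1,-0.6,0,-0.8,0,0,0],
    [-0.1,-0.6,0,-0.8,0,0,0],
    [-0.1,0,0,0,0,0,0]
  ]
}}

```text
t: 23.57
ee_pos: [0.4478, -0.1698, 0.2047]
orientation: [-0.211, 0.689, 0.657, 0.223]
contact_force: [0.8, -0.7, -1.0]
opening: 0.0386
grip_force: 0.0
```

```bash
python3 - <<'E'
from h import *
s,M=show(); ims=[]
for n in ['top','side','wrist']:
    im=np.mean([ctrl.read_camera(n) for _ in range(2)],axis=0); np.save(f'pics/{n}9.npy',im)
    hsv=cv2.cvtColor(im.astype(np.uint8),cv2.COLOR_BGR2HSV)
    m=cv2.inRange(hsv,(5,150,100),(17,255,255)); k,l,st,c=cv2.connectedComponentsWithStats(m)
    for i in range(1,k):
        P=ray(n,c[i],.05)
        if abs(P[0]-.46)<.05 and st[i,4]>6 and 0<P[1]<.3: print(n,'orange',st[i],P.round(4))
    for q in ['tray','nose','orange_grip','black_grip','marked_well','head','needle_tip']:
        r=[(w(n,d['at']).round(4).tolist(),round(d['confidence'],2)) for d in ctrl.mark_of(n,q)]
        print(n,q,[x for x in r if .42<x[0][0]<.5 and -.2<x[0][1]<.3])
t=cv2.resize(np.load('pics/top9.npy')[180:270,150:285].astype(np.uint8),(400,267),interpolation=cv2.INTER_CUBIC)
b=cv2.resize(np.load('pics/side9.npy')[150:250,170:320].astype(np.uint8),(400,267),interpolation=cv2.INTER_CUBIC)
c=cv2.resize(np.load('pics/wrist9.npy').astype(np.uint8),(400,300))
o=np.zeros((567,800,3),np.uint8); o[:267,:400]=t;o[:267,400:]=b;o[267:,:400]=c; cv2.imwrite('pics/fin.png',o)
E
```

```text
t 23.5667 p [ 0.4478 -0.1698  0.2047] F [ 0.8 -0.7 -1. ] op 0.03864190044282531 q [-0.84  0.35  1.64  0.43  1.62 -0.87]
[[ 0.038  0.999  0.03 ]
 [ 0.811 -0.049  0.583]
 [ 0.584  0.002 -0.812]]
top orange [188 208   5   9  42] [0.4641 0.1642 0.05  ]
top orange [227 226  12  13 122] [0.4113 0.0436 0.05  ]
top tray [([0.4626, 0.0779, 0.001], 0.85)]
top nose [([0.466, 0.1762, 0.0015], 0.77)]
top orange_grip [([0.4693, 0.1627, 0.048], 0.56)]
top black_grip [([0.4621, -0.009, 0.0502], 0.55)]
top marked_well [([0.4608, 0.0342, 0.0216], 0.89)]
top head [([0.4575, 0.0302, 0.0019], 0.76)]
top needle_tip []
side tray [([0.4641, 0.0809, -0.0011], 0.7)]
side nose []
side orange_grip []
side black_grip [([0.4573, -0.0122, 0.0489], 0.55), ([0.4601, 0.036, 0.0537], 0.37)]
side marked_well [([0.4637, 0.0358, 0.0244], 0.75)]
side head [([0.4588, 0.037, 0.0045], 0.57)]
side needle_tip [([0.4594, 0.0371, 0.055], 0.63)]
wrist tray []
wrist nose []
wrist orange_grip []
wrist black_grip [([0.4567, -0.0073, 0.0518], 0.93)]
wrist marked_well [([0.4615, 0.0364, 0.0215], 0.74)]
wrist head [([0.4612, 0.0372, 0.0021], 0.79)]
wrist needle_tip []
```

View pics/fin.png

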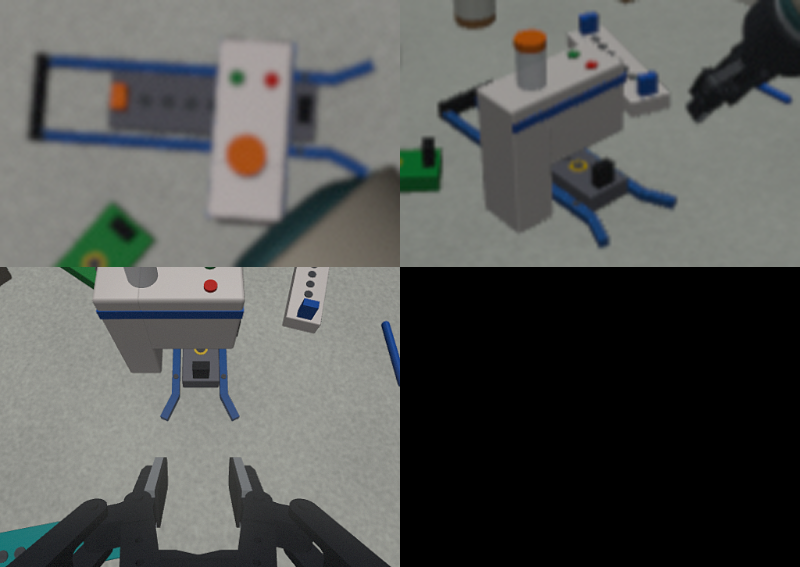

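The final views show the tray flat between the rails and past the head. The ring is visible under the overhang at (578,166) in the side crop. I'll check its position numerically.

```bash
python3 - <<'E'
from h import *
n='side'; im=np.load('pics/side9.npy').astype(np.uint8); hsv=cv2.cvtColor(im,cv2.COLOR_BGR2HSV)
m=cv2.inRange(hsv,(18,80,50),(38,255,255)); k,l,st,c=cv2.connectedComponentsWithStats(m)
for i in range(1,k):
    x,y,a,b,_=st[i]
    P=ray(n,(x+a/2-.5,y+b/2-.5),.024)
    if abs(P[0]-.46)<.04 and abs(P[1]-.035)<.04: print('ring',st[i],P.round(4),ray(n,c[i],.024).round(4))
# black grip and tray rear edge in top, sub-pixel along the lane
g=np.load('pics/top9.npy').mean(2)
for y in (205,207,209,212,215,218,221): # rows
    d=np.diff(g[y,180:275]); r=[]
    for lo,hi,sg,z in [(182,192,-1,.024),(218,226,1,.16),(244,250,-1,.16),(252,262,1,.024)]:
        q=sg*d[lo-180:hi-180]; i=int(np.argmax(q)); a,b,cc=q[max(i-1,0)],q[i],q[min(i+1,len(q)-1)]
        xx=lo+i+.5+(.5*(a-cc)/(a-2*b+cc) if a-2*b+cc else 0); r.append(ray('top',(xx,y),z)[1].round(4))
    print(y,'nose,headfar,headnear,tail',r,'centre',round((r[0]+r[3])/2,4),'len',round(r[0]-r[3],4),'head',round((r[1]+r[2])/2,4))
E
```

```text
ring [233 210   8   4  22] [0.4622 0.0355 0.024 ] [0.462  0.0354 0.024 ]
205 nose,headfar,headnear,tail [np.float64(0.1772), np.float64(0.0655), np.float64(0.003), np.float64(-0.0145)] centre 0.0813 len 0.1917 head 0.0342
207 nose,headfar,headnear,tail [np.float64(0.1763), np.float64(0.0662), np.float64(0.003), np.float64(-0.0218)] centre 0.0773 len 0.1981 head 0.0346
209 nose,headfar,headnear,tail [np.float64(0.1758), np.float64(0.0667), np.float64(0.0035), np.float64(-0.0233)] centre 0.0763 len 0.1991 head 0.0351
212 nose,headfar,headnear,tail [np.float64(0.1764), np.float64(0.0668), np.float64(0.0037), np.float64(-0.0214)] centre 0.0775 len 0.1978 head 0.0352
215 nose,headfar,headnear,tail [np.float64(0.1795), np.float64(0.0668), np.float64(0.0043), np.float64(-0.0203)] centre 0.0796 len 0.1998 head 0.0356
218 nose,headfar,headnear,tail [np.float64(0.178), np.float64(0.0671), np.float64(0.0048), np.float64(-0.0206)] centre 0.0787 len 0.1986 head 0.036
221 nose,headfar,headnear,tail [np.float64(0.1777), np.float64(0.0679), np.float64(0.0051), np.float64(-0.0212)] centre 0.0782 len 0.1989 head 0.0365
```

```bash
python3 -c "
from bench import ctrl
print(ctrl.hand_in())"
```

```text
the job is handed in; nothing more can be done
None
```

I slid the tray in orange end first and left it flat between the rails, with the gripper well clear. The ringed well measures about 1–2 mm short of the needle along the lane (limit 6 mm), and I handed the job in at about 24 s of the 61 s; no verdict came back.

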